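# Put the loupe away in the case with the folding lid stay

### The job

Put the black loupe away in the grey case: raise the lid by its front bar until the folding stay at its side is felt to lock, ease it back and let go so that the lid stands open on the stay by itself, and set the loupe down gently, upright, on the case floor. Then break the lock by drawing the stay's red finger bar up and forward past straight and fold it to lower the lid until it is fully shut, without letting it fall, and let go. Work gently: never force the lid or the stay, which would drag the clamped plate under the stay's foot out of its setting (the angle at which the stay locks is not marked and differs each time), and leave the things standing around undisturbed.

Things in the scene. Friction and masses are not known exactly. Their poses are not given: they have to be found in the camera images.
- case: grey case, fixed to the counter, 150 mm deep (its x) x 220 mm wide (its y) x 62 mm high, walls and floor 6 mm thick, open inside, 74 mm high with the lid shut. Origin at the centre of its underside; x points to the hinged rear side, z up.
- lid (a joint): lid angle, rad: 0 shut, positive as the front edge rises. Its weight and a light spring shut it unless the stay is locked. It meets a hard stop where the stay is stretched straight, at an unmarked angle between 1.21 and 1.44, different each time. Raised to the stop and let back a little, the stay's knee snaps past straight and locks; the lid then stands by itself about 0.03 below the stop.
- lid_bar (a point): middle of the steel bar before the lid's front edge, with which the lid is raised: 90 mm long along the case's y, 10 mm thick, its axis 45 mm clear of the edge, on a post at each end. With the lid shut it lies at case x = -120 mm, y = 0, z = 68 mm; it turns with the lid about the hinge axis.
- stay_bar (a point): grip point of the red finger bar on the knee of the folding stay, left (+y) of the case: 12 mm thick, 68 mm long, standing out along the case's y; the point is on its axis, 22 mm from the outer end, at case y = +168 mm. To close, draw it up and forward on its circle (a few N; the lid rises a few mm as the knee passes straight); then hold it while the lid's weight folds the knee to the front.
- loupe: black eye loupe to be put away, a truncated cone standing upright, 34 mm across and 27 mm high, 50 g. Origin at the centre of its underside, z up.
- jar_nails: bystander: glass jar with lid, 60 mm across, 64 mm high. Origin at the centre of its underside.
- wax_tin: bystander: round golden tin, 62 mm across, 25 mm high. Origin at the centre of its underside.
- carton: bystander: small lidded carton, 64 x 87 x 42 mm. Origin at the centre of its underside.
- lid_hinge (a point): middle of the lid's hinge axis, which runs along the case's y at case x = +75 mm, z = 62 mm. The lid is a slab 150 x 220 x 12 mm lying above that height when shut, 0.35 to 0.65 kg; raising it takes 2 to 4 N at its front bar.
- stay_knee (a point): knee of the stay, at the inner end of the red bar, level with it. Two links of 69 mm meet here: the lower turns about a foot on the case's left side, at x = -15, z = 34 mm give or take 7 mm up or down (differs each time); the upper is pinned to the lid 90 mm from the hinge. Lid shut: knee in front of the foot, at x = -82, z = 51 mm. Locked: 0.35 rad past straight, to the rear.
- plate_mark (a point): point on the steel adjusting plate on the case's left side, 25 mm behind the plate's pivot; the plate carries the stay's foot at its rear end, 69 mm from the pivot. It is held by a clamp and must stay as it is set: lifting (or pressing down) the lid bar against the stretched or locked stay with more than about 15 N drags it round.
Things that resemble listed ones, but are neither listed nor needed, are in the scene too. What is shaped like the loupe but purple or yellow is not meant.

How it is judged:
By the outcome, as a careful person would: the job done as asked, in the order asked, and still so for the second after the job is handed in, with the robot touching nothing.
It also fails if it takes over 72 s, if anything falls off the work surface, if the arm or the gripper's body presses on something with over 40 N, if the wrist force passes 120 N, or if a joint passes its speed limit or range.

### The arm

A 7-joint arm with a two-finger parallel gripper is mounted at the origin on a cart in front of the work surface, level with it; the furniture and walls round the work are solid. World frame = base frame: x ahead of the robot, y to its left, z up, the work surface at z = 0. Lengths are in mm, angles in rad, forces in N, time in s.
With the tool pointing down it reaches from about 400 to 875 mm from the base axis. Payload 4.4 kg.
Tool frame: the origin (TCP) lies at the very end of the fingers, on their centre line; the grasp point (between the pads) lies 19 mm behind it; z points along the fingers, y is the line along which they close (so a half turn about z gives the same grasp; the last joint's range is limited). The gripper opens to 85 mm and grips with 20 to 120 N. Pads are 22 mm wide; open, the fingers measure 114 mm over their backs; the gripper's body (76 mm by 85 mm) begins 54 mm behind the grasp point. The pads swing forward as they close: fully open they stand 13 mm farther back than shut.
Start: joints at [1.243, 0.628, 0.038, 1.517, -0.027, 0.996, -0.02], TCP at [168.26, -627.858, 231.313] pointing down, gripper open.
Joint ranges: [-3.06, 3.06], [-0.37, 2.12], [-1.25, 1.32], [0.18, 2.47], [-1.1, 4.24], [0.23, 1.98], [-2.94, 2.94]. Speed limits (rad/s): [2.57, 2.57, 3.14, 3.14, 3.14, 3.14, 3.14].

### API

Orientations are given as [roll, pitch, yaw] about the fixed x, y, z axes, in that order (R = Rz(yaw) Ry(pitch) Rx(roll)).
In Python, from cell import sensors, get_image, camera_params, order gives the robot as it stands.
- The arm moves only by the shell command python3 -m inch 'ROWS' [OPENING]. ROWS is JSON, a list that holds one entry, the list of rows, each a list of 4 numbers: the shift along the tool's x, y, z in cm, then the turn about the tool's z in degrees. A call has 1 to 8 rows; each row is the pose to reach, as a shift and turn from the pose commanded when the call began, along the tool's axes at that moment; what a row does not reach only later rows make up. A row lasts 1/12 s, in which the tool goes at most 41.7 mm and 7.16 degrees, less where a joint would pass 70% of its speed; a pose out of reach is approached as far as the arm can. A call with a gripper value outside its range is refused whole. OPENING is the finger opening in cm, from 0 to 8.54, set as the call begins (- or left out, the last holds). The fingers move at their own pace and stop on an object; the grip force is fixed at half the most. Time passes only in rows, so rows that repeat a pose let the fingers close. It gives the time, the measured TCP pose, the force, the opening and the grip force at its end, in the units of the state.
- sensors.read_state(): the state, without advancing time (a new reading comes with each control period).
- get_image(name): name is "scene" or "top"; returns the picture (480x640x3 uint8, blue, green, red); there is no depth.
- camera_params(name): a dict with "mtx" (3x3 intrinsics, pixels), "rvec" (rotation vector, rad) and "tvec" (3), from world to camera coordinates, as OpenCV has them. Camera axes: x right, y down, z forward; pixel columns grow to the right and rows downward; lengths in mm; the calibration is good to about 2 mm. A picture is of the moment at which its call begins. camera_params takes no time and is no camera call.
- order.finish_job(): hands the job in; it is judged then, once.
The state is a dict: "clock": time; "qpos": joint angles; "qd": joint speeds; "tau": joint torques, N m; "eef_pos": TCP position; "tool_rot": TCP orientation; "force": force on the tool from outside, world axes, zero at the start; "torque": the same for the moment, N m; "width": finger opening in mm; "gripper_force": force on a finger pad.
Only numpy, scipy, OpenCV 4.12 (cv2) and the standard library are available. Lean on these libraries where they do the work, as an engineer would, in place of code of your own. Each camera call takes 0.05 s, during which the arm holds its last target. There are 200 camera calls.

## Working session

There is one attempt and no reset: what is moved stays moved. The work goes in short steps, Python scripts to look and compute and a shell command to move; the robot and the scene stay as the last step left them, time stands still between calls to the robot, and variables do not carry over. Pictures are saved under pics/ and viewed, at most 10 in all, crops included, and the job is handed in when it is done.

```bash
ls; mkdir -p pics; python3 - <<'E'
from cell import sensors,get_image,camera_params
import cv2
for n in("scene","top"):
    cv2.imwrite(f"pics/{n}0.png",get_image(n)); print(n,camera_params(n))
s=sensors.read_state();print(s)
E
```

```text
pics
scene {'mtx': array([[515.9952124 ,   0.        , 315.78542667],
       [  0.        , 515.9952124 , 239.2941874 ],
       [  0.        ,   0.        ,   1.        ]]), 'rvec': array([ 0.82033985, -2.50323037,  1.13117004]), 'tvec': array([349.5026095 , 331.18400421, 839.44133551])}
top {'mtx': array([[520.10651703,   0.        , 324.28197825],
       [  0.        , 520.10651703, 241.2670265 ],
       [  0.        ,   0.        ,   1.        ]]), 'rvec': array([ 2.1602958 , -2.09823584,  0.20774108]), 'tvec': array([-184.95665982,  520.99802305, 1237.59352115])}
{'clock': 0.1, 'qpos': array([ 1.24318429,  0.62926283,  0.03842876,  1.51827806, -0.02697044,
        0.996334  , -0.02004275]), 'qd': array([-0.00118974, -0.00177661,  0.00117886, -0.00367969, -0.00031321,
       -0.0009919 ,  0.00076533]), 'tau': array([ 3.46168606e-03, -5.64525962e+01,  1.23067170e+00, -1.93972635e+01,
        1.12878784e-02,  5.42296431e-03, -2.17566509e-05]), 'eef_pos': array([ 168.12012759, -627.28252473,  230.47160794]), 'tool_rot': array([-3.13982833e+00,  3.43725662e-05,  2.61798110e-01]), 'force': array([ 0.22696831,  0.14509105, -0.38721124]), 'torque': array([-0.00706241, -0.01177613, -0.02925698]), 'gripper_force': 0.0, 'width': 85.44210957438105}
```

View pics/scene0.png

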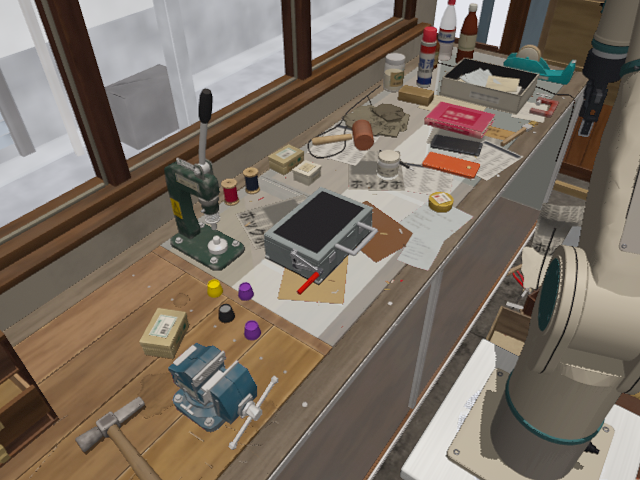

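View pics/top0.png

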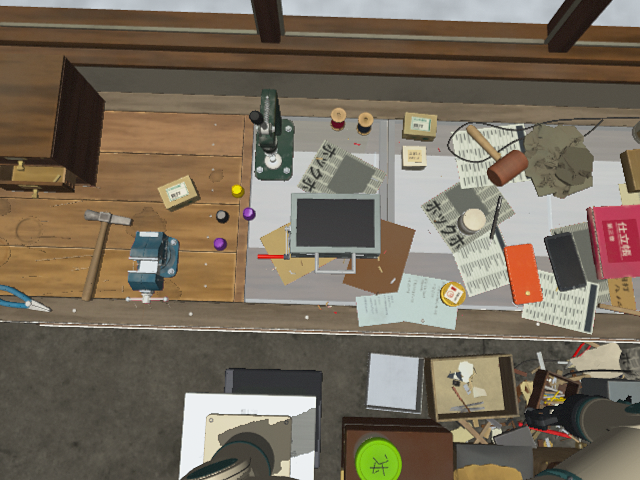

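Candidates, scene/top pixels:
- Black (226,313)/(222,216): the loupe by its description.
- Yellow (215,288)/(237,190): decoy.
- Purple (246,291)/(249,213) and (252,329)/(220,243): decoys.

The case is at scene (320,230) and top (335,222). Next I'll take a close crop.

```bash
python3 - <<'E'
import cv2,numpy as np
a=cv2.imread("pics/scene0.png")[180:360,190:390]; b=cv2.imread("pics/top0.png")[170:290,200:400]
cv2.imwrite("pics/c1.png",cv2.resize(a,None,fx=4,fy=4,interpolation=2)[:600*2][:720][:,:800][0:600])
cv2.imwrite("pics/c1.png",cv2.resize(cv2.imread("pics/scene0.png")[182:332,200:400],None,fx=4,fy=4,interpolation=2))
cv2.imwrite("pics/c2.png",cv2.resize(b,None,fx=4,fy=4,interpolation=2))
E
```

```text
(no output)
```

View pics/c1.png

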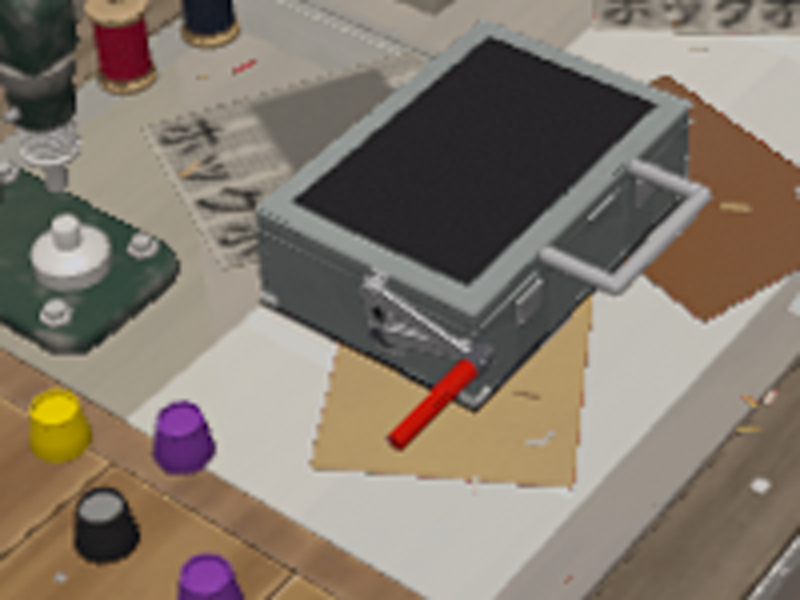

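View pics/c2.png

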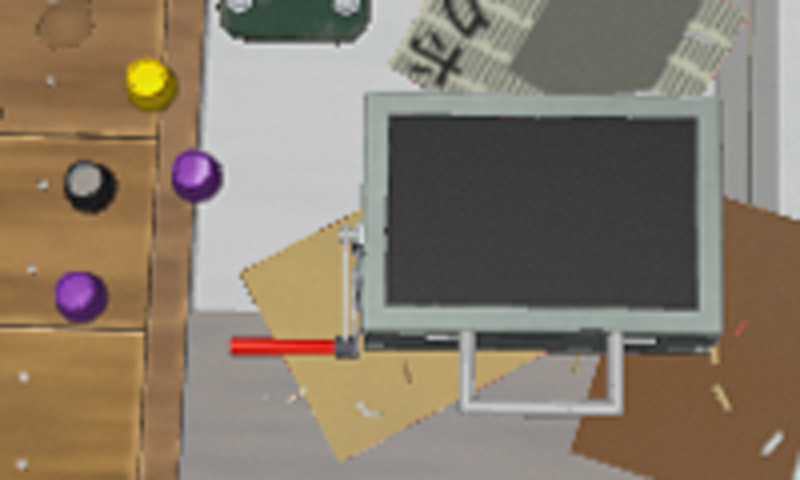

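The crops show these points (crop pixels):
- Black loupe: top face at c1 (100,508) and c2 (87,178).
- Lid corners: c1 (258,212), (478,315), (692,102), (485,22).
- Lid bar ends: c1 (615,285), (706,192).
- Red bar ends: c1 (396,443), (470,368).

Now I'll triangulate them.

```bash
cat > h.py <<'E'
import cv2,numpy as np
from cell import sensors,get_image,camera_params
def P(n):
    c=camera_params(n); R=cv2.Rodrigues(c["rvec"])[0]; return c["mtx"]@np.c_[R,c["tvec"]]
def tri(a,b):
    X=cv2.triangulatePoints(P("scene"),P("top"),np.array(a,float).reshape(2,1),np.array(b,float).reshape(2,1)); return (X[:3]/X[3]).ravel()
def proj(n,X):
    u=P(n)@np.r_[X,1]; return u[:2]/u[2]
E
cat > m.py <<'E'
from h import *
f=lambda x,y,ox,oy:((x+.5)/4-.5+ox,(y+.5)/4-.5+oy)
D=dict(RL=(258,212,364,94),FL=(478,315,363,333),FR=(692,102,722,333),RR=(485,22,720,94),barL=(618,286,464,408),barR=(706,192,620,408),redO=(396,443,232,346),redI=(470,368,337,347),loupeTop=(100,508,87,178),loupeBase=(107,546,90,190))
for k,(a,b,c,d) in D.items():
    p=f(a,b,200,182);q=f(c,d,200,170);X=tri(p,q)
    print(k,X.round(1),(proj("scene",X)-p).round(1),(proj("top",X)-q).round(1))
E
python3 m.py
```

```text
RL [640.2 -83.4  68.8] [-0.5 -0.1] [0.2 0.4]
FL [491.5 -88.1  68.9] [0. 0.] [-0. -0.]
FR [ 497.5 -306.    69.4] [-0.2 -0. ] [0.1 0.1]
RR [ 647.7 -304.5   65.9] [-0.6 -0.1] [0.3 0.5]
barL [ 447.1 -151.1   66.4] [-0.4 -0.1] [0.1 0.3]
barR [ 450.3 -245.2   65.5] [-0.2 -0. ] [0.1 0.2]
redO [483.9  -7.1  47.3] [-0.3 -0.1] [0.1 0.2]
redI [485.3 -71.5  47.3] [-0.2 -0. ] [0.1 0.2]
loupeTop [594.6  94.8  18.1] [0.1 0. ] [-0.  -0.1]
loupeBase [592.4  97.2  -7.4] [-0.1 -0. ] [0. 0.]
```

```bash
cat > fit.py <<'E'
from m import *
from scipy.optimize import least_squares
C=dict(RL=(75,110,74),FL=(-75,110,74),FR=(-75,-110,74),RR=(75,-110,74),barL=(-120,45,68),barR=(-120,-45,68))
def pr(n,X,d):
    c=camera_params(n); return cv2.projectPoints(X,c["rvec"]+d[:3]*.003,c["tvec"]+d[3:]*2,c["mtx"],None)[0][:,0]
def world(p):
    c,s=np.cos(p[2]),np.sin(p[2]); R=np.array([[c,-s,0],[s,c,0],[0,0,1]])
    X=[R@v+[p[0],p[1],0] for v in C.values()]; X+=[[p[3],p[4],27],[p[3],p[4],0]]; X+=[p[5:8]]
    return np.array(X,float)
K=list(C)+["loupeTop","loupeBase","redO"]
def res(p):
    X=world(p); r=[]
    for i,n in enumerate(("scene","top")):
        d=p[8+6*i:14+6*i]
        o=np.array([f(*D[k][:2],200,182) if i==0 else f(*D[k][2:],200,170) for k in K])
        r+=list(((pr(n,X,d)-o)/.5).ravel())+list(d)
    return r
s=least_squares(res,np.r_[569,-195,.027,594,96,484,-7,50,np.zeros(12)])
print(s.x.round(3),s.cost,np.abs(s.fun).max())
E
python3 fit.py|tail -5
```

```text
loupeBase [592.4  97.2  -7.4] [-0.1 -0. ] [0. 0.]
[ 5.68104e+02 -1.94329e+02  2.80000e-02  5.91330e+02  9.70840e+01
  4.82857e+02 -6.31400e+00  5.24130e+01 -9.09000e-01  1.00700e+00
 -3.10000e-02  2.02000e-01  8.11000e-01 -1.00000e-03 -3.85000e-01
  6.75000e-01  1.83000e-01  3.17000e-01 -3.16000e-01  8.20000e-01] 17.53224753449509 2.308702918526251
```

```bash
cat > rel.py <<'E'
import sys,numpy as np
from cell import sensors
from scipy.spatial.transform import Rotation as R
s=sensors.read_state(); p=s["eef_pos"]; r=s["tool_rot"]
a=[float(v) for v in sys.argv[1:]]
cx,cy,yw=568.1,-194.3,.028
case=lambda v:(v-[cx,cy,0])@np.array([[np.cos(yw),-np.sin(yw),0],[np.sin(yw),np.cos(yw),0],[0,0,1]])
print("t",round(s["clock"],2),"p",p.round(1),"case",case(p).round(1),"yaw",round(r[2],3),"F",s["force"].round(1),"w",round(s["width"],1),"q",s["qpos"].round(2))
if a:
    d=R.from_euler("xyz",r).inv().apply(np.array(a[:3])-p)/10
    t=-np.degrees((a[3]-r[2]+np.pi)%(2*np.pi)-np.pi) if len(a)>3 else 0
    print("rel",d.round(2),round(t,1))
E
python3 -m inch '[[[38.2,-34.3,10,-76.6],[38.2,-34.3,10,-76.6],[38.2,-34.3,10,-76.6],[38.2,-34.3,10,-76.6],[38.2,-34.3,10,-76.6],[38.2,-34.3,10,-76.6],[38.2,-34.3,10,-76.6],[38.2,-34.3,10,-76.6]]]' 4.5
python3 rel.py 448 -198 130 1.599
```

```text
clock: 0.77
eef_pos: [347.4, -351.9, 167.2]
tool_rot: [3.142, -0.0, 1.268]
force: [1.3, 0.3, -0.2]
width: 45.1
gripper_force: 0.0
t 0.77 p [ 347.4 -351.9  167.2] case [-225.1 -151.4  167.2] yaw 1.268 F [ 1.3  0.3 -0.2] w 45.1 q [ 0.9   0.51 -0.23  2.01  0.19  0.65  0.24]
rel [17.69  5.01  3.73] -19.0
```

```bash
python3 -m inch '[[[17.7,5,3.7,-19],[17.7,5,3.7,-19],[17.7,5,3.7,-19],[17.7,5,3.7,-19],[17.7,5,3.7,-19],[17.7,5,3.7,-19],[17.7,5,3.7,-19],[17.7,5,3.7,-19]]]' 4.5
python3 rel.py 448 -198 49 1.599
python3 - <<'E'
from h import *
for n,(x,y) in(("scene",(300,150)),("top",(280,160))):
    im=get_image(n); cv2.imwrite(f"pics/{n}1.png",im); globals()[n]=im
cv2.imwrite("pics/d1.png",np.hstack([cv2.resize(scene[140:300,280:440],(400,400),interpolation=2),cv2.resize(top[180:340,260:420],(400,400),interpolation=2)]))
E
```

```text
clock: 1.43
eef_pos: [447.6, -201.1, 130.4]
tool_rot: [-3.14, 0.001, 1.593]
force: [-0.7, -0.2, 0.2]
width: 44.9
gripper_force: 0.0
t 1.43 p [ 447.6 -201.1  130.4] case [-120.7   -3.4  130.4] yaw 1.593 F [-0.7 -0.2  0.2] w 44.9 q [ 0.55  0.57 -0.27  2.05  0.28  0.56  0.1 ]
rel [0.31 0.06 8.14] -0.4
```

View pics/d1.png

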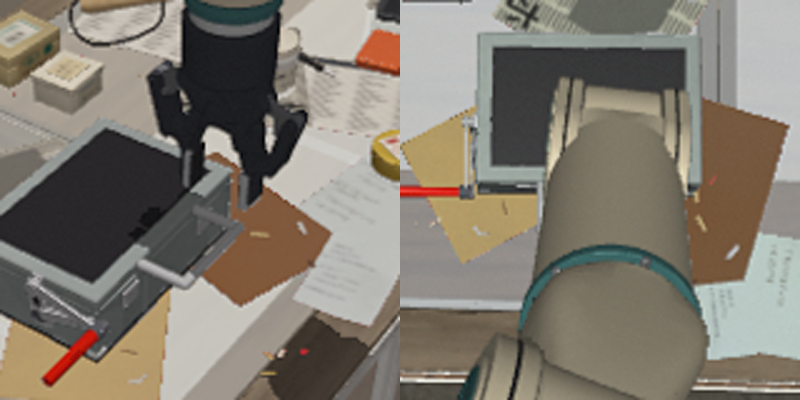

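The fingers straddle the bar along x, with tips at scene ≈(357,212) and (380,222). I'll descend, then close.

```bash
python3 -c "
from h import *
print(proj('scene',np.array([447.6,-201.1,130.4])))"
python3 -m inch '[[[0.3,0.06,3,0],[0.3,0.06,6,0],[0.3,0.06,8.1,0],[0.3,0.06,8.1,0]]]' 4.5
python3 rel.py
```

```text
[367.777411   217.29934618]
clock: 1.87
eef_pos: [445.8, -197.9, 46.6]
tool_rot: [-3.135, -0.002, 1.591]
force: [-0.0, -0.3, 0.1]
width: 44.7
gripper_force: 0.0
t 1.87 p [ 445.8 -197.9   46.6] case [-1.224e+02 -1.000e-01  4.660e+01] yaw 1.591 F [-0.  -0.3  0.1] w 44.7 q [ 0.48  0.72 -0.18  2.1   0.35  0.36  0.03]
```

```bash
python3 -m inch '[[[0,0,0,0],[0,0,0,0],[0,0,0,0],[0,0,0,0],[0,0,0,0],[0,0,0,0]]]' 0.6
python3 rel.py
```

```text
clock: 2.37
eef_pos: [448.1, -198.2, 50.4]
tool_rot: [-3.141, 0.001, 1.592]
force: [-4.1, -1.6, 5.1]
width: 7.8
gripper_force: 58.8
t 2.37 p [ 448.1 -198.2   50.4] case [-120.1   -0.5   50.4] yaw 1.592 F [-4.1 -1.6  5.1] w 7.8 q [ 0.48  0.71 -0.19  2.1   0.35  0.36  0.03]
```

```bash
python3 - <<'E'
import numpy as np
t=np.r_[0:.56:.07,.56:1.13:.07]
f=lambda t:(19.5-19.51*np.cos(t+.0308),.6-19.51*np.sin(t+.0308))
for a in t: print(round(a,2),np.round(f(a),2),np.round(np.array(f(a))-f(.56),2))
E
```

```text
0.0 [-0. -0.] [-3.3  10.27]
0.07 [ 0.09 -1.36] [-3.21  8.9 ]
0.14 [ 0.27 -2.72] [-3.02  7.55]
0.21 [ 0.55 -4.05] [-2.74  6.21]
0.28 [ 0.92 -5.37] [-2.37  4.9 ]
0.35 [ 1.39 -6.65] [-1.91  3.62]
0.42 [ 1.94 -7.9 ] [-1.36  2.37]
0.49 [ 2.58 -9.11] [-0.72  1.16]
0.56 [  3.3  -10.27] [0. 0.]
0.63 [  4.1  -11.37] [ 0.8  -1.11]
0.7 [  4.97 -12.42] [ 1.68 -2.15]
0.77 [  5.92 -13.41] [ 2.62 -3.14]
0.84 [  6.93 -14.32] [ 3.63 -4.05]
0.91 [  8.01 -15.16] [ 4.71 -4.9 ]
0.98 [  9.14 -15.93] [ 5.84 -5.66]
1.05 [ 10.32 -16.61] [ 7.02 -6.35]
1.12 [ 11.54 -17.21] [ 8.25 -6.95]
```

```bash
python3 -m inch '[[[0,0.09,-1.36,0],[0,0.27,-2.72,0],[0,0.55,-4.05,0],[0,0.92,-5.37,0],[0,1.39,-6.65,0],[0,1.94,-7.9,0],[0,2.58,-9.11,0],[0,3.3,-10.27,0]]]'
python3 rel.py
```

```text
clock: 3.03
eef_pos: [478.1, -197.5, 152.1]
tool_rot: [-3.134, 0.0, 1.592]
force: [-5.4, -3.4, -3.5]
width: 8.0
gripper_force: 58.3
t 3.03 p [ 478.1 -197.5  152.1] case [-90.   -0.7 152.1] yaw 1.592 F [-5.4 -3.4 -3.5] w 8.0 q [ 0.54  0.57 -0.29  1.95  0.26  0.66  0.1 ]
```

```bash
python3 -m inch '[[[0,0.8,-1.11,0],[0,1.68,-2.15,0],[0,2.62,-3.14,0],[0,3.63,-4.05,0],[0,4.71,-4.9,0],[0,5.84,-5.66,0],[0,7.02,-6.35,0],[0,7.02,-6.35,0]]]'
python3 rel.py; python3 - <<'E'
import numpy as np
f=lambda t:np.array((19.5-19.51*np.cos(t+.0308),.6-19.51*np.sin(t+.0308)))
for a in np.arange(1.07,1.46,.02): print(round(a,2),np.round(f(a)-f(1.05),2))
E
```

```text
clock: 3.7
eef_pos: [549.0, -196.2, 219.7]
tool_rot: [-3.135, 0.003, 1.592]
force: [-17.8, -1.2, 29.2]
width: 7.5
gripper_force: 62.0
t 3.7 p [ 549.  -196.2  219.7] case [-19.1  -1.3 219.7] yaw 1.592 F [-17.8  -1.2  29.2] w 7.5 q [ 0.5   0.56 -0.32  1.71  0.22  0.91  0.11]
1.07 [ 0.35 -0.18]
1.09 [ 0.7  -0.35]
1.11 [ 1.05 -0.52]
1.13 [ 1.41 -0.68]
1.15 [ 1.76 -0.83]
1.17 [ 2.13 -0.98]
1.19 [ 2.49 -1.11]
1.21 [ 2.86 -1.24]
1.23 [ 3.23 -1.37]
1.25 [ 3.6  -1.48]
1.27 [ 3.98 -1.59]
1.29 [ 4.36 -1.69]
1.31 [ 4.73 -1.78]
1.33 [ 5.11 -1.87]
1.35 [ 5.5  -1.94]
1.37 [ 5.88 -2.01]
1.39 [ 6.27 -2.08]
1.41 [ 6.65 -2.13]
1.43 [ 7.04 -2.18]
1.45 [ 7.43 -2.22]
```

The force is purely radial (about 34 N outward, −2 N tangential). So my arc is about 4 mm too tight; I'll ease it outward.

```bash
python3 -m inch '[[[0,-0.1,-0.17,0],[0,-0.2,-0.35,0],[0,-0.2,-0.35,0],[0,-0.2,-0.35,0]]]'
python3 rel.py
```

```text
clock: 4.03
eef_pos: [549.2, -196.2, 220.0]
tool_rot: [-3.141, 0.002, 1.593]
force: [-5.3, -3.6, 8.2]
width: 7.9
gripper_force: 60.0
t 4.03 p [ 549.2 -196.2  220. ] case [-18.9  -1.3 220. ] yaw 1.593 F [-5.3 -3.6  8.2] w 7.9 q [ 0.5   0.56 -0.32  1.72  0.22  0.9   0.11]
```

```bash
python3 -m inch '[[[0,0.32,-0.25,0],[0,0.67,-0.42,0],[0,1.02,-0.59,0],[0,1.38,-0.75,0],[0,1.74,-0.9,0],[0,1.74,-0.9,0]]]'
python3 rel.py
```

```text
clock: 4.53
eef_pos: [566.8, -195.8, 228.6]
tool_rot: [-3.139, 0.002, 1.593]
force: [-5.2, -3.3, 5.6]
width: 7.8
gripper_force: 59.7
t 4.53 p [ 566.8 -195.8  228.6] case [ -1.4  -1.4 228.6] yaw 1.593 F [-5.2 -3.3  5.6] w 7.8 q [ 0.49  0.57 -0.32  1.66  0.22  0.94  0.11]
```

```bash
cat > st.py <<'E'
from cell import sensors
import numpy as np
s=sensors.read_state();p=s["eef_pos"];F=s["force"]
d=np.array([p[0]-568.1+.028*(p[1]+194.3)-75,p[2]+13.6-62]);a=np.arctan2(d[1],-d[0])
t=np.array([np.sin(a),np.cos(a)]);n=np.array([-np.cos(a),np.sin(a)]);f=F[[0,2]]
print("th",round(a-.031,4),"r",round(np.hypot(*d),1),"Ft",round(f@t,1),"Fr",round(f@n,1),"clk",round(s["clock"],2))
for k in(.01,.02,.03,.04): 
  print(k,((np.array([-np.cos(a+k),np.sin(a+k)])-n)*19.5*np.array([1,-1])).round(2))
E
python3 st.py; python3 -m inch '[[[0,0.18,-0.07,0],[0,0.36,-0.15,0],[0,0.36,-0.15,0]]]' >/dev/null; python3 st.py
```

```text
th 1.1388 r 195.7 Ft -2.6 Fr 7.2 clk 4.53
0.01 [ 0.18 -0.08]
0.02 [ 0.36 -0.15]
0.03 [ 0.54 -0.22]
0.04 [ 0.72 -0.29]
th 1.1553 r 195.7 Ft -3.8 Fr 5.3 clk 4.78
0.01 [ 0.18 -0.07]
0.02 [ 0.36 -0.14]
0.03 [ 0.55 -0.21]
0.04 [ 0.73 -0.28]
```

```bash
python3 -m inch '[[[0,0.18,-0.07,0],[0,0.36,-0.14,0],[0,0.36,-0.14,0]]]' >/dev/null; python3 st.py;python3 -m inch '[[[0,0.18,-0.06,0],[0,0.18,-0.06,0]]]' >/dev/null; python3 st.py
```

```text
th 1.1805 r 196.1 Ft -1.9 Fr 9.0 clk 5.03
0.01 [ 0.18 -0.07]
0.02 [ 0.37 -0.13]
0.03 [ 0.55 -0.2 ]
0.04 [ 0.74 -0.26]
th 1.1914 r 196.1 Ft -2.2 Fr 9.3 clk 5.2
0.01 [ 0.18 -0.07]
0.02 [ 0.37 -0.13]
0.03 [ 0.55 -0.19]
0.04 [ 0.74 -0.25]
```

```bash
sed -i 's/^for k.*$/import sys; sys.exit(int(f@t<-6.5))/;/^  print(k/d' st.py
m(){ :; }
python3 -m inch '[[[0,0.08,-0.07,0],[0,0.08,-0.07,0]]]' >/dev/null && python3 st.py &&
python3 -m inch '[[[0,0.1,-0.04,0],[0,0.1,-0.04,0]]]' >/dev/null && python3 st.py &&
python3 -m inch '[[[0,0.1,-0.04,0],[0,0.1,-0.04,0]]]' >/dev/null && python3 st.py &&
python3 -m inch '[[[0,0.1,-0.04,0],[0,0.1,-0.04,0]]]' >/dev/null && python3 st.py &&
python3 -m inch '[[[0,0.1,-0.04,0],[0,0.1,-0.04,0]]]' >/dev/null && python3 st.py &&
python3 -m inch '[[[0,0.1,-0.03,0],[0,0.1,-0.03,0]]]' >/dev/null && python3 st.py &&
python3 -m inch '[[[0,0.1,-0.03,0],[0,0.1,-0.03,0]]]' >/dev/null && python3 st.py &&
python3 -m inch '[[[0,0.1,-0.03,0],[0,0.1,-0.03,0]]]' >/dev/null && python3 st.py
```

```text
th 1.1951 r 196.1 Ft -2.6 Fr 6.9 clk 5.37
th 1.2003 r 196.1 Ft -3.1 Fr 6.6 clk 5.53
th 1.2054 r 196.1 Ft -2.7 Fr 6.7 clk 5.7
th 1.2107 r 196.2 Ft -2.6 Fr 4.8 clk 5.87
th 1.2158 r 196.2 Ft -2.4 Fr 5.0 clk 6.03
th 1.2209 r 196.2 Ft -3.0 Fr 5.2 clk 6.2
th 1.2261 r 196.2 Ft -4.0 Fr 5.8 clk 6.37
th 1.2311 r 196.2 Ft -3.1 Fr 6.0 clk 6.53
```

```bash

python3 -m inch '[[[0,0.1,-0.03,0],[0,0.1,-0.03,0]]]' >/dev/null && python3 st.py &&
python3 -m inch '[[[0,0.1,-0.03,0],[0,0.1,-0.03,0]]]' >/dev/null && python3 st.py &&
python3 -m inch '[[[0,0.1,-0.03,0],[0,0.1,-0.03,0]]]' >/dev/null && python3 st.py &&
python3 -m inch '[[[0,0.1,-0.03,0],[0,0.1,-0.03,0]]]' >/dev/null && python3 st.py &&
python3 -m inch '[[[0,0.1,-0.03,0],[0,0.1,-0.03,0]]]' >/dev/null && python3 st.py &&
python3 -m inch '[[[0,0.1,-0.03,0],[0,0.1,-0.03,0]]]' >/dev/null && python3 st.py &&
python3 -m inch '[[[0,0.1,-0.03,0],[0,0.1,-0.03,0]]]' >/dev/null && python3 st.py &&
python3 -m inch '[[[0,0.1,-0.03,0],[0,0.1,-0.03,0]]]' >/dev/null && python3 st.py &&
python3 -m inch '[[[0,0.1,-0.03,0],[0,0.1,-0.03,0]]]' >/dev/null && python3 st.py &&
python3 -m inch '[[[0,0.1,-0.03,0],[0,0.1,-0.03,0]]]' >/dev/null && python3 st.py &&
python3 -m inch '[[[0,0.1,-0.03,0],[0,0.1,-0.03,0]]]' >/dev/null && python3 st.py &&
python3 -m inch '[[[0,0.1,-0.03,0],[0,0.1,-0.03,0]]]' >/dev/null && python3 st.py &&
python3 -m inch '[[[0,0.1,-0.02,0],[0,0.1,-0.02,0]]]' >/dev/null && python3 st.py &&
python3 -m inch '[[[0,0.1,-0.02,0],[0,0.1,-0.02,0]]]' >/dev/null && python3 st.py &&
python3 -m inch '[[[0,0.1,-0.02,0],[0,0.1,-0.02,0]]]' >/dev/null && python3 st.py &&
python3 -m inch '[[[0,0.1,-0.02,0],[0,0.1,-0.02,0]]]' >/dev/null && python3 st.py
```

```text
th 1.2363 r 196.2 Ft -2.3 Fr 6.2 clk 6.7
th 1.2415 r 196.2 Ft -3.0 Fr 6.7 clk 6.87
th 1.2467 r 196.2 Ft -2.9 Fr 6.1 clk 7.03
th 1.2519 r 196.2 Ft -2.8 Fr 5.4 clk 7.2
th 1.2572 r 196.2 Ft -1.8 Fr 6.5 clk 7.37
th 1.2624 r 196.2 Ft -3.0 Fr 5.7 clk 7.53
th 1.2676 r 196.2 Ft -3.5 Fr 5.4 clk 7.7
th 1.2805 r 196.6 Ft -1.7 Fr 6.7 clk 7.87
th 1.2876 r 196.6 Ft -1.5 Fr 6.9 clk 8.03
th 1.2946 r 196.6 Ft -0.3 Fr 5.5 clk 8.2
th 1.2919 r 196.6 Ft -5.6 Fr 8.2 clk 8.37
th 1.2911 r 196.6 Ft -3.8 Fr 8.0 clk 8.53
th 1.2943 r 196.6 Ft -5.7 Fr 8.8 clk 8.7
th 1.2981 r 196.6 Ft -5.7 Fr 8.4 clk 8.87
th 1.3013 r 196.6 Ft -7.3 Fr 10.4 clk 9.03
```

```bash
python3 - <<'E'
from h import *
s=get_image("scene");t=get_image("top");cv2.imwrite("pics/s2.png",s);cv2.imwrite("pics/t2.png",t)
cv2.imwrite("pics/e1.png",np.hstack([cv2.resize(s[150:300,250:370],(480,600),interpolation=2),cv2.resize(t[150:300,260:340],(320,600),interpolation=2)]))
E
```

```text
(no output)
```

View pics/e1.png

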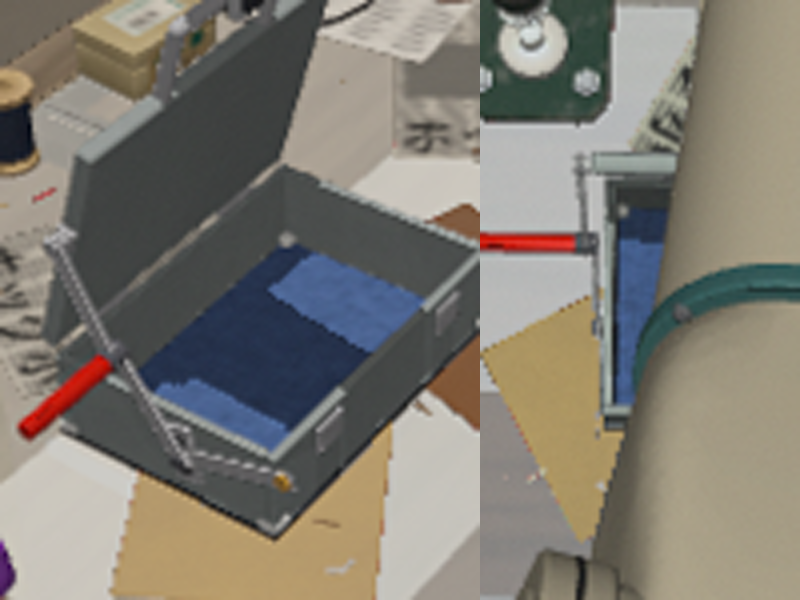

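The stay looks straight: pin e1 (60,240), knee (118,355), foot (185,460). So the lid is at the stop. I'll ease it back.

```bash
sed -i 's/int(f@t<-6.5)/int(f@t<-9 or f@t>5)/' st.py
python3 -m inch '[[[0,-0.1,0.02,0],[0,-0.2,0.04,0],[0,-0.2,0.04,0]]]' >/dev/null && python3 st.py &&
python3 -m inch '[[[0,-0.1,0.02,0],[0,-0.2,0.04,0],[0,-0.2,0.04,0]]]' >/dev/null && python3 st.py &&
python3 -m inch '[[[0,-0.1,0.02,0],[0,-0.1,0.02,0]]]' >/dev/null && python3 st.py &&
python3 -m inch '[[[0,-0.1,0.02,0],[0,-0.1,0.02,0]]]' >/dev/null && python3 st.py &&
python3 -m inch '[[[0,-0.1,0.02,0],[0,-0.1,0.02,0]]]' >/dev/null && python3 st.py &&
python3 -m inch '[[[0,-0.1,0.02,0],[0,-0.1,0.02,0]]]' >/dev/null && python3 st.py &&
python3 -m inch '[[[0,-0.1,0.03,0],[0,-0.1,0.03,0]]]' >/dev/null && python3 st.py &&
python3 -m inch '[[[0,-0.1,0.03,0],[0,-0.1,0.03,0]]]' >/dev/null && python3 st.py
```

```text
th 1.2944 r 196.6 Ft -5.8 Fr 7.8 clk 9.38
th 1.286 r 196.6 Ft -3.9 Fr 7.2 clk 9.63
th 1.2815 r 196.6 Ft -4.4 Fr 7.0 clk 9.8
th 1.277 r 196.6 Ft -5.1 Fr 5.7 clk 9.97
th 1.2723 r 196.6 Ft -4.9 Fr 6.3 clk 10.13
th 1.2695 r 196.6 Ft -2.6 Fr 4.7 clk 10.3
th 1.2682 r 196.6 Ft -2.2 Fr 4.9 clk 10.47
th 1.2666 r 196.6 Ft -0.1 Fr 5.5 clk 10.63
```

```bash

python3 -m inch '[[[0,-0.1,0.03,0],[0,-0.1,0.03,0]]]' >/dev/null && python3 st.py 
python3 - <<'E'
from h import *
s=get_image("scene");t=get_image("top");cv2.imwrite("pics/s3.png",s);cv2.imwrite("pics/t3.png",t)
cv2.imwrite("pics/e2.png",np.hstack([cv2.resize(s[200:280,250:310],(450,600),interpolation=2),cv2.resize(t[170:240,260:300],(343,600),interpolation=2)]))
E
```

```text
th 1.2653 r 196.6 Ft 1.3 Fr 4.7 clk 10.8
```

View pics/e2.png

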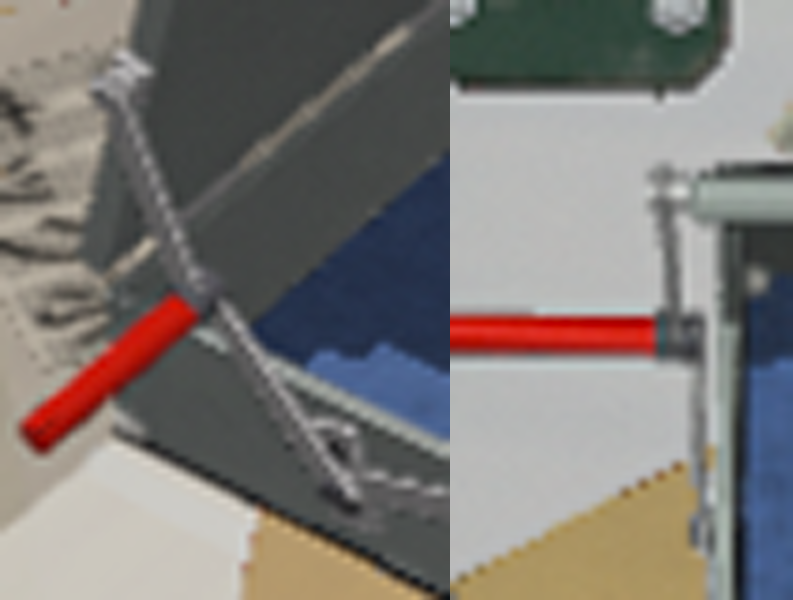

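The knee sits clearly rear of the pin–foot line (about 4 px) and the lid is carried, so it is locked. I'll release and lift off.

```bash

python3 -m inch '[[[0,0,0,0],[0,0,0,0],[0,0,0,0],[0,0,0,0],[0,0,0,0],[0,0,-1.5,0],[0,0,-4,0],[0,0,-7,0]]]' 4.5; python3 rel.py 591 97 130 0.814
python3 - <<'E'
from h import *
for n in("scene","top"):
    im=get_image(n); cv2.imwrite(f"pics/{n}4.png",im); i=im.astype(int)
    m=((i[...,2]>130)&(i[...,1]<60)&(i[...,0]<60)).astype(np.uint8)
    k,l,st,c=cv2.connectedComponentsWithStats(m)
    for j in range(1,k):
        if 60<st[j,4]<400 and 230<c[j][0]<320 and 180<c[j][1]<310:
            y,x=np.nonzero(l==j); v=cv2.fitLine(np.c_[x,y].astype(np.float32),2,0,.01,.01).ravel()
            t=(x-v[2])*v[0]+(y-v[3])*v[1]; print(n,st[j],v[2:]+v[:2]*t.min(),v[2:]+v[:2]*t.max())
E
```

```text
clock: 11.57
eef_pos: [587.1, -193.5, 305.7]
tool_rot: [-3.138, -0.002, 1.594]
force: [0.4, -0.6, 0.3]
width: 44.9
gripper_force: 0.0
t 11.57 p [ 587.1 -193.5  305.7] case [1.900e+01 3.000e-01 3.057e+02] yaw 1.594 F [ 0.4 -0.6  0.3] w 44.9 q [ 0.48  0.53 -0.34  1.5   0.18  1.14  0.13]
rel [29.    1.14 17.62] 44.7
scene [253 240  23  19 118] [254.16609541 257.37344106] [274.35110469 240.23572342]
top [258 207  26   4 104] [258.  208.5] [283.  208.5]
```

```bash
python3 -m inch '[[[4,0.2,0,-6],[8,0.4,0,-12],[12,0.6,0,-18],[16,0.8,0,-24],[20,1,0,-31],[24,1.1,0,-38],[28,1.14,3,-43.7],[29,1.14,6,-43.7]]]' 5.2; python3 rel.py 591 97 100 2.356
cat >> fit.py <<'E'
import sys
def TR(a,b):
    g=lambda X:np.r_[pr("scene",np.array([X]),s.x[8:14])[0]-a,pr("top",np.array([X]),s.x[14:20])[0]-b]
    r=least_squares(g,[550,0,60]);return r.x,r.fun
def case(v):
    c,q=np.cos(s.x[2]),np.sin(s.x[2]); d=np.array(v)-[s.x[0],s.x[1],0]; return np.array([c*d[0]+q*d[1],-q*d[0]+c*d[1],d[2]])
E
python3 - <<'E' | tail -2
from fit import *
for a,b in(((254.2,257.4),(257.6,208.5)),((274.6,240.2),(283.4+52.5,208.5))):
    X,r=TR(a,b);print(X.round(1),case(X).round(1),r.round(1))
E
```

```text
clock: 12.33
eef_pos: [594.4, 103.7, 249.2]
tool_rot: [3.132, 0.001, 2.366]
force: [0.7, -0.1, -0.5]
width: 51.8
gripper_force: 0.0
t 12.33 p [594.4 103.7 249.2] case [ 34.6 297.2 249.2] yaw 2.366 F [ 0.7 -0.1 -0.5] w 51.8 q [ 0.12  0.58 -0.54  1.63  0.34  1.01  0.27]
rel [-0.21 -0.86 14.91] 0.6
[594.6  -4.2  88.8] [ 31.9 189.3  88.8] [ 0.2  0.  -0.1 -0.2]
[ 662.8 -180.8  -33.2] [ 95.   10.8 -33.2] [ 11.8   2.8  -6.1 -11.6]
```

```bash
python3 -m inch '[[[-0.2,-0.85,4,0.6],[-0.2,-0.85,8,0.6],[-0.2,-0.85,12,0.6],[-0.2,-0.85,16,0.6],[-0.2,-0.85,18,0.6],[-0.2,-0.85,18,0.6],[-0.2,-0.85,18,0.6]]]' 5.2; python3 rel.py 591 97 5 2.356
python3 - <<'E'
from h import *
s=get_image("scene");cv2.imwrite("pics/s5.png",s)
print(proj("scene",sensors.read_state()["eef_pos"]))
cv2.imwrite("pics/e3.png",cv2.resize(s[250:350,170:290],(720,600),interpolation=2))
E
```

```text
clock: 12.92
eef_pos: [587.7, 89.0, 65.8]
tool_rot: [-3.14, -0.002, 2.346]
force: [-0.1, 0.1, 0.3]
width: 52.3
gripper_force: 0.0
t 12.92 p [587.7  89.   65.8] case [ 27.5 282.6  65.8] yaw 2.346 F [-0.1  0.1  0.3] w 52.3 q [ 0.06  0.8  -0.41  1.8   0.49  0.65  0.13]
rel [0.33 0.81 6.08] -0.6
[225.41337914 291.43897468]
```

View pics/e3.png

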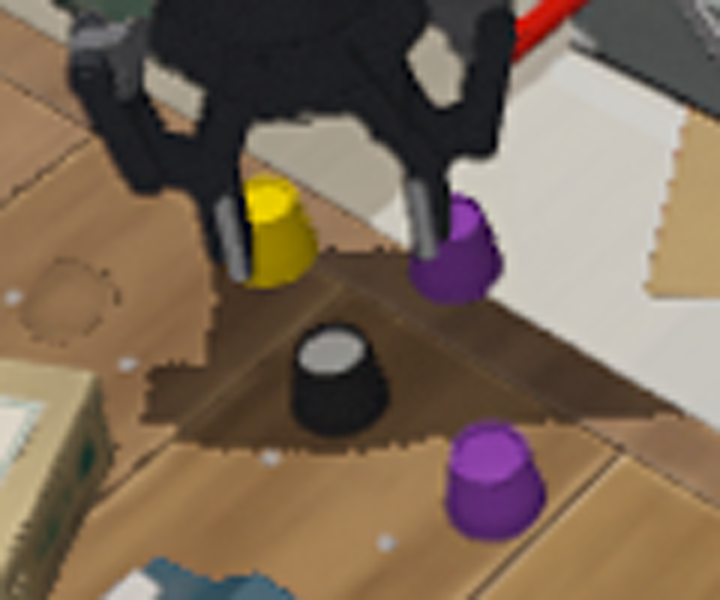

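The black loupe stands alone at e3 (338,380), with the fingers above it and open toward the free sides. I'll centre over it, descend and grip.

```bash
python3 -m inch '[[[0.33,0.8,0,-0.6],[0.33,0.8,1.5,-0.6],[0.33,0.8,3,-0.6],[0.33,0.8,3,-0.6]]]' 5.2 >/dev/null; python3 rel.py 591 97 5 2.356
```

```text
t 13.3 p [592.   97.3  36.7] case [ 32.1 290.8  36.7] yaw 2.357 F [-1.  -0.1  0.1] w 51.7 q [ 0.03  0.85 -0.39  1.79  0.52  0.6   0.11]
rel [ 0.05 -0.09  3.17] 0.0
```

```bash
python3 -m inch '[[[0,-0.09,1,0],[0,-0.09,2,0],[0,-0.09,3.1,0],[0,-0.09,3.1,0]]]' 5.2 >/dev/null; python3 rel.py; python3 -m inch '[[[0,0,0,0],[0,0,0,0],[0,0,0,0],[0,0,0,0]]]' 1.0; python3 -m inch '[[[0,0,-1,0],[0,0,-2,0],[0,0,-4,0],[0,0,-7,0],[0,0,-11,0],[0,0,-15,0],[0,0,-19,0],[0,0,-20,0]]]'; python3 rel.py 528 -225 205 0.028
```

```text
t 13.63 p [590.1  95.5   3.9] case [ 30.1 289.1   3.9] yaw 2.356 F [-0.1  0.2 -0.1] w 51.7 q [ 0.01  0.9  -0.35  1.8   0.55  0.55  0.09]
clock: 13.97
eef_pos: [591.6, 96.1, 6.1]
tool_rot: [3.141, 0.0, 2.356]
force: [-0.0, 0.8, 0.2]
width: 27.3
gripper_force: 58.4
clock: 14.63
eef_pos: [594.6, 97.5, 213.6]
tool_rot: [3.131, 0.006, 2.356]
force: [1.3, 0.7, -0.6]
width: 27.0
gripper_force: 58.3
t 14.63 p [594.6  97.5 213.6] case [ 34.6 290.9 213.6] yaw 2.356 F [ 1.3  0.7 -0.6] w 27.0 q [ 0.12  0.62 -0.53  1.68  0.37  0.93  0.24]
rel [-18.09 -27.52   0.7 ] 133.4
```

```bash
python3 -m inch '[[[1.1,-3.7,0,-6],[2.2,-7.5,0,-12],[-0.6,-10.3,0,-18],[-3.5,-13.1,0,-24],[-6.3,-16,0,-31],[-9.1,-18.8,0,-38],[-12,-21.6,0,-46.6],[-14.8,-24.5,0,-46.6]]]'; python3 rel.py 526 -235.5 180 3.17
```

```text
clock: 15.3
eef_pos: [522.4, -184.1, 206.6]
tool_rot: [-3.141, 0.001, -3.108]
force: [1.4, 0.7, -0.6]
width: 27.4
gripper_force: 58.4
t 15.3 p [ 522.4 -184.1  206.6] case [-45.4  11.4 206.6] yaw -3.108 F [ 1.4  0.7 -0.6] w 27.4 q [ 0.78  0.62 -0.77  1.8   0.53  0.93  1.38]
rel [-0.19 -5.14  2.66] 0.3
```

```bash
python3 -m inch '[[[-0.2,-3,0,0],[-0.2,-5.1,0,0],[-0.2,-5.1,3,0],[-0.2,-5.1,6,0],[-0.2,-5.1,9,0],[-0.2,-5.1,12,0],[-0.2,-5.1,14,0],[-0.2,-5.1,14,0]]]'; python3 rel.py 526 -235.5 16 3.17
```

```text
clock: 15.97
eef_pos: [523.1, -232.5, 62.5]
tool_rot: [3.14, -0.006, -3.114]
force: [-0.6, 0.3, -1.2]
width: 27.0
gripper_force: 58.4
t 15.97 p [ 523.1 -232.5   62.5] case [-46.1 -36.9  62.5] yaw -3.114 F [-0.6  0.3 -1.2] w 27.0 q [ 0.75  0.83 -0.62  1.85  0.72  0.7   1.31]
rel [-0.31 -0.32  4.65] -0.0
```

```bash
python3 -m inch '[[[-0.35,-0.2,0,0],[-0.35,-0.2,1.5,0],[-0.35,-0.2,3,0],[-0.35,-0.2,4.3,0],[-0.35,-0.2,4.3,0],[-0.35,-0.2,4.3,0]]]'>/dev/null; python3 rel.py
cat > g.py <<'E'
from cell import sensors
import sys
s=sensors.read_state();print(s["eef_pos"].round(1),s["force"].round(1)); sys.exit(int(s["force"][2]>2))
E
python3 -m inch '[[[0,0,0.15,0],[0,0,0.15,0]]]'>/dev/null; python3 g.py &&
python3 -m inch '[[[0,0,0.1,0],[0,0,0.1,0]]]'>/dev/null; python3 g.py &&
python3 -m inch '[[[0,0,0.1,0],[0,0,0.1,0]]]'>/dev/null; python3 g.py
```

```text
t 16.47 p [ 530.1 -234.9   23.4] case [-39.1 -39.5  23.4] yaw -3.114 F [0.2 0.  0. ] w 27.6 q [ 0.72  0.89 -0.57  1.85  0.78  0.64  1.27]
[ 530.3 -235.    22.1] [-0.2 -1.3 -0.2]
[ 529.8 -234.9   20.6] [ 0.8 -1.1 -0.5]
[ 529.6 -234.8   19.2] [ 0.5 -0.4 -1. ]
```

```bash

python3 -m inch '[[[0,0,0.15,0],[0,0,0.3,0],[0,0,0.3,0]]]'>/dev/null; python3 g.py &&
python3 -m inch '[[[0,0,0.1,0],[0,0,0.1,0]]]'>/dev/null; python3 g.py &&
python3 -m inch '[[[0,0,0.1,0],[0,0,0.1,0]]]'>/dev/null; python3 g.py &&
python3 -m inch '[[[0,0,0.1,0],[0,0,0.1,0]]]'>/dev/null && python3 g.py &&
python3 -m inch '[[[0,0,0.1,0],[0,0,0.1,0]]]'>/dev/null && python3 g.py &&
python3 -m inch '[[[0,0,0.1,0],[0,0,0.1,0]]]'>/dev/null && python3 g.py  &&
python3 -m inch '[[[0,0,0.1,0],[0,0,0.1,0]]]'>/dev/null && python3 g.py
```

```text
[ 529.3 -234.7   15.8] [ 0.9  0.  -0.6]
[ 529.5 -234.7   15. ] [ 0.7  0.1 -0.4]
[ 529.5 -234.8   14. ] [ 0.  -0.4 -1.3]
[ 529.5 -234.8   13. ] [ 0.2 -0.7 -0.6]
[ 529.7 -234.8   12.2] [ 0.2 -0.1  1.3]
[ 529.7 -234.8   12.1] [-2.2 -0.3  8.2]
```

Contact came at TCP z 12.2, as predicted. I'll relieve it slightly, release, and rise.

```bash
python3 -m inch '[[[0,0,-0.08,0],[0,0,-0.08,0]]]'>/dev/null; python3 g.py; python3 -m inch '[[[0,0,0,0],[0,0,0,0],[0,0,0,0],[0,0,0,0],[0,0,-1,0],[0,0,-2.5,0],[0,0,-5,0],[0,0,-8,0]]]' 4.6 >/dev/null; python3 g.py
python3 -m inch '[[[0,0,-4,0],[0,0,-8,0],[0,0,-12,0],[0,0,-14,0],[0,0,-14,0]]]'  >/dev/null; python3 rel.py 528 -26 230 1.599
```

```text
[ 529.8 -234.8   12.2] [ 0.  -0.5  2.5]
[ 528.4 -234.3   92.2] [ 0.3 -0.3  0.2]
t 19.3 p [ 532.7 -234.8  238.1] case [-36.6 -39.5 238.1] yaw -3.114 F [-0.  -0.4 -0.2] w 46.1 q [ 0.86  0.62 -0.79  1.7   0.51  1.02  1.49]
rel [-0.11 20.89  0.73] 90.0
```

```bash
python3 -m inch '[[[0,4,0,7],[0,8,0,14],[0,12,0,21],[0,16,0,28],[0,20,0,35],[0,21.1,0,42],[0,21.1,0,49],[0,21.1,0,56]]]' 4.0 >/dev/null; python3 rel.py 595.3 -23.4 200 1.599
python3 - <<'E'
from h import *
t=get_image("top");s=get_image("scene");cv2.imwrite("pics/t6.png",t);cv2.imwrite("pics/s6.png",s)
cv2.imwrite("pics/e4.png",np.hstack([cv2.resize(s[160:280,240:400],(533,400),interpolation=2),cv2.resize(t[180:280,300:400],(267,267),interpolation=2)]) if 0 else cv2.resize(s[160:280,240:400],(800,600),interpolation=2))
E
```

```text
t 19.97 p [523.  -22.  231.9] case [-40.3 173.5 231.9] yaw 2.19 F [-0.4 -1.3 -0.6] w 40.0 q [ 0.35  0.49 -0.53  1.86  0.32  0.88  0.29]
rel [-4.31  5.81  3.18] 33.8
```

View pics/e4.png

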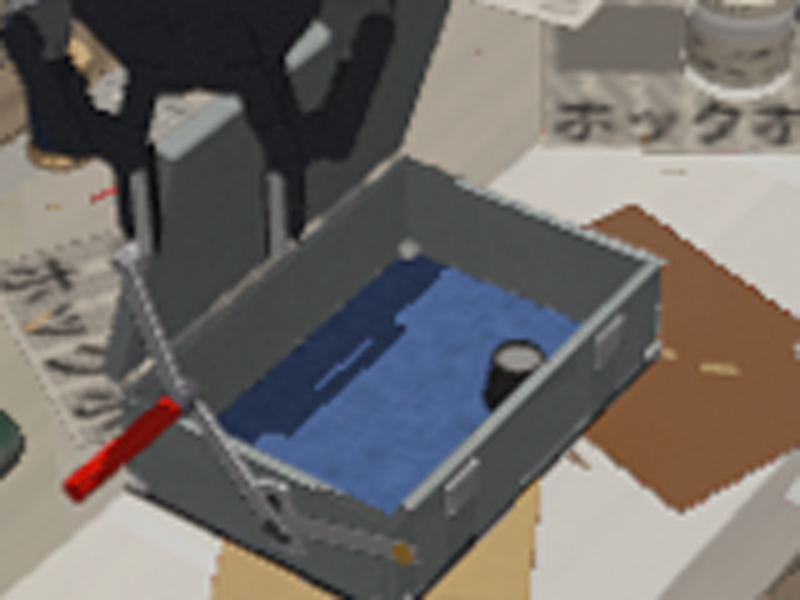

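The loupe stands upright on the case floor at e4 (515,370), and the lid stands by itself on the stay. The red bar runs from (75,490) to (175,405).

```bash
python3 -m inch '[[[-1.4,1.9,0.5,7],[-2.8,3.8,1,14],[-4.3,5.8,1.5,21],[-4.3,5.8,3.2,28],[-4.3,5.8,3.2,33.8],[-4.3,5.8,3.2,33.8]]]' 4.0 >/dev/null; python3 rel.py 595 -23.4 71 1.599
```

```text
t 20.57 p [594.9 -25.3 198.5] case [ 31.6 168.2 198.5] yaw 1.603 F [-0.5 -0.4 -0.3] w 39.9 q [ 0.21  0.61 -0.34  1.7   0.25  0.88 -0.2 ]
rel [ 0.19  0.05 12.75] 0.2
```

```bash
python3 -m inch '[[[0.2,0,3,0],[0.2,0,6,0],[0.2,0,9,0],[0.2,0,11.5,0],[0.2,0,12.7,0],[0.2,0,12.7,0],[0.2,0,12.7,0]]]' 4.0 >/dev/null; python3 rel.py
python3 -m inch '[[[0,0,0,0],[0,0,0,0],[0,0,0,0],[0,0,0,0],[0,0,0,0]]]' 0.8 >/dev/null; python3 rel.py
```

```text
t 21.15 p [596.  -23.   73.4] case [ 32.7 170.4  73.4] yaw 1.604 F [-0.5  0.2  1.3] w 39.8 q [ 0.16  0.77 -0.27  1.79  0.33  0.62 -0.27]
t 21.57 p [594.7 -23.3  74.7] case [ 31.4 170.2  74.7] yaw 1.602 F [-5.1 -0.   6.6] w 9.5 q [ 0.16  0.77 -0.27  1.79  0.33  0.62 -0.28]
```

```bash
cat > k.py <<'E'
from cell import sensors
import numpy as np,sys
CX,CZ=-14.9,23.4
s=sensors.read_state();p=s["eef_pos"];F=s["force"]
x=p[0]-568.1+.028*(p[1]+194.3);d=np.array([x-CX,p[2]-CZ]);a=np.arctan2(d[1],d[0])
n=np.array([np.cos(a),np.sin(a)]);t=np.array([-n[1],n[0]]);f=F[[0,2]]
print("xz",x.round(1),p[2].round(1),"phi",a.round(3),"r",np.hypot(*d).round(1),"Ft",(f@t).round(1),"Fr",(f@n).round(1),"Fy",F[1].round(1),"clk",round(s["clock"],2))
if len(sys.argv)>1:
  for k in map(float,sys.argv[1:]): print(k,((np.array([np.cos(a+k),np.sin(a+k)])-n)*6.9*[1,-1]).round(2))
sys.exit(int(abs(f@t)>9 or abs(f@n)>12))
E
python3 k.py .03 .06 .09 .12
```

```text
xz 31.4 74.7 phi 0.836 r 69.1 Ft 8.2 Fr 1.5 Fy -0.0 clk 21.57
0.03 [-0.16 -0.14]
0.06 [-0.32 -0.27]
0.09 [-0.48 -0.4 ]
0.12 [-0.65 -0.52]
```

```bash
python3 -m inch '[[[0,-0.08,-0.07,0],[0,-0.16,-0.14,0],[0,-0.16,-0.14,0]]]' >/dev/null; python3 k.py && 
python3 -m inch '[[[0,-0.16,-0.13,0],[0,-0.16,-0.13,0]]]' >/dev/null; python3 k.py && 
python3 -m inch '[[[0,-0.16,-0.13,0],[0,-0.16,-0.13,0]]]' >/dev/null; python3 k.py .03 .06 .09 .12
```

```text
xz 31.0 75.1 phi 0.844 r 69.1 Ft 1.9 Fr 0.2 Fy -0.1 clk 21.82
xz 30.2 75.7 phi 0.859 r 69.1 Ft -5.4 Fr -3.1 Fy 1.1 clk 21.98
xz 28.7 76.9 phi 0.886 r 69.0 Ft -8.0 Fr -2.9 Fy 0.8 clk 22.15
0.03 [-0.16 -0.13]
0.06 [-0.33 -0.25]
0.09 [-0.5  -0.37]
0.12 [-0.67 -0.48]
```

```bash
sed -i 's/abs(f@t)>9/abs(f@t)>14/' k.py; python3 -m inch '[[[0,-0.16,-0.13,0],[0,-0.16,-0.13,0]]]' >/dev/null; python3 k.py && 
python3 -m inch '[[[0,-0.17,-0.12,0],[0,-0.17,-0.12,0]]]' >/dev/null; python3 k.py && 
python3 -m inch '[[[0,-0.17,-0.12,0],[0,-0.17,-0.12,0]]]' >/dev/null; python3 k.py && 
python3 -m inch '[[[0,-0.17,-0.11,0],[0,-0.17,-0.11,0]]]' >/dev/null; python3 k.py && 
python3 -m inch '[[[0,-0.17,-0.11,0],[0,-0.17,-0.11,0]]]' >/dev/null; python3 k.py .05 .1 .15 .2
```

```text
xz 27.2 78.1 phi 0.915 r 69.0 Ft -9.9 Fr -4.7 Fy 1.3 clk 22.32
xz 25.4 80.0 phi 0.952 r 69.5 Ft -3.4 Fr -0.5 Fy 0.4 clk 22.48
xz 23.4 81.2 phi 0.985 r 69.4 Ft -5.4 Fr -0.5 Fy 0.1 clk 22.65
xz 21.9 82.2 phi 1.012 r 69.4 Ft -6.0 Fr -1.2 Fy 0.1 clk 22.82
xz 20.3 83.2 phi 1.039 r 69.4 Ft -7.4 Fr -1.9 Fy -0.1 clk 22.98
0.05 [-0.3  -0.17]
0.1 [-0.61 -0.32]
0.15 [-0.93 -0.46]
0.2 [-1.25 -0.58]
```

```bash
python3 -m inch '[[[0,-0.17,-0.1,0],[0,-0.17,-0.1,0]]]' >/dev/null; python3 k.py && 
python3 -m inch '[[[0,-0.18,-0.1,0],[0,-0.18,-0.1,0]]]' >/dev/null; python3 k.py && 
python3 -m inch '[[[0,-0.18,-0.09,0],[0,-0.18,-0.09,0]]]' >/dev/null; python3 k.py && 
python3 -m inch '[[[0,-0.18,-0.09,0],[0,-0.18,-0.09,0]]]' >/dev/null; python3 k.py && 
python3 -m inch '[[[0,-0.19,-0.08,0],[0,-0.19,-0.08,0]]]' >/dev/null; python3 k.py .05 .1 .15 .2
```

```text
xz 18.4 84.8 phi 1.074 r 69.9 Ft -2.1 Fr 3.3 Fy 0.9 clk 23.15
xz 16.5 85.8 phi 1.105 r 69.8 Ft -1.4 Fr 4.5 Fy -0.8 clk 23.32
xz 14.9 86.5 phi 1.13 r 69.8 Ft -3.1 Fr 5.1 Fy 0.3 clk 23.48
xz 13.1 87.3 phi 1.158 r 69.7 Ft -3.8 Fr 4.3 Fy 1.2 clk 23.65
xz 11.3 88.0 phi 1.185 r 69.7 Ft -5.0 Fr 3.8 Fy 1.0 clk 23.82
0.05 [-0.32 -0.12]
0.1 [-0.65 -0.23]
0.15 [-0.98 -0.32]
0.2 [-1.32 -0.39]
```

```bash
python3 -m inch '[[[0,-0.2,-0.08,0],[0,-0.4,-0.15,0],[0,-0.4,-0.15,0]]]' >/dev/null; python3 k.py && 
python3 -m inch '[[[0,-0.2,-0.06,0],[0,-0.4,-0.12,0],[0,-0.4,-0.12,0]]]' >/dev/null; python3 k.py && 
python3 -m inch '[[[0,-0.2,-0.05,0],[0,-0.4,-0.1,0],[0,-0.4,-0.1,0]]]' >/dev/null; python3 k.py && 
python3 -m inch '[[[0,-0.2,-0.04,0],[0,-0.4,-0.07,0],[0,-0.4,-0.07,0]]]' >/dev/null; python3 k.py .1 .2 .3 .4
```

```text
xz 5.7 89.4 phi 1.268 r 69.1 Ft -0.3 Fr 5.8 Fy 2.0 clk 24.07
xz 1.8 90.4 phi 1.327 r 69.1 Ft -1.1 Fr 5.3 Fy 1.7 clk 24.32
xz -4.1 90.8 phi 1.412 r 68.3 Ft 2.5 Fr 5.2 Fy 3.6 clk 24.57
xz -7.7 91.4 phi 1.466 r 68.4 Ft 2.3 Fr 3.1 Fy 3.3 clk 24.82
0.1 [-0.69 -0.04]
0.2 [-1.38 -0.01]
0.3 [-2.06  0.09]
0.4 [-2.73  0.26]
```

```bash
python3 -m inch '[[[0,-0.35,-0.03,0],[0,-0.69,-0.05,0],[0,-0.69,-0.05,0]]]' >/dev/null; python3 k.py && 
python3 -m inch '[[[0,-0.35,0.01,0],[0,-0.69,0.02,0],[0,-0.69,0.02,0]]]' >/dev/null; python3 k.py && 
python3 -m inch '[[[0,-0.35,0.05,0],[0,-0.68,0.1,0],[0,-0.68,0.1,0]]]' >/dev/null; python3 k.py .1 .2 .3 .4
```

```text
xz -14.5 91.9 phi 1.565 r 68.5 Ft 1.0 Fr -1.1 Fy 4.3 clk 25.07
xz -21.8 92.1 phi 1.671 r 69.0 Ft 3.3 Fr 3.0 Fy 5.2 clk 25.32
xz -29.1 90.9 phi 1.778 r 69.0 Ft 4.0 Fr 4.1 Fy 5.1 clk 25.57
0.1 [-0.67  0.18]
0.2 [-1.31  0.42]
0.3 [-1.93  0.72]
0.4 [-2.52  1.09]
```

```bash
python3 -m inch '[[[0.05,-0.34,0.08,0],[0.05,-0.67,0.16,0],[0.05,-0.67,0.16,0]]]' >/dev/null; python3 k.py && 
python3 -m inch '[[[0,-0.33,0.11,0],[0,-0.65,0.23,0],[0,-0.65,0.23,0]]]' >/dev/null; python3 k.py && 
python3 -m inch '[[[0.05,-0.31,0.14,0],[0.05,-0.62,0.29,0],[0.05,-0.62,0.29,0]]]' >/dev/null; python3 k.py .1 .2 .3 .4
```

```text
xz -35.9 89.1 phi 1.88 r 69.0 Ft 4.1 Fr 4.2 Fy 4.3 clk 25.82
xz -43.3 86.5 phi 1.994 r 69.2 Ft 6.0 Fr 3.3 Fy 5.0 clk 26.07
xz -50.0 83.2 phi 2.102 r 69.3 Ft 7.0 Fr 1.0 Fy 4.6 clk 26.32
0.1 [-0.58  0.38]
0.2 [-1.11  0.81]
0.3 [-1.6  1.3]
0.4 [-2.04  1.83]
```

```bash
python3 -m inch '[[[0.05,-0.29,0.18,0],[0.05,-0.57,0.37,0],[0.05,-0.57,0.37,0]]]' >/dev/null; python3 k.py && 
python3 -m inch '[[[0,-0.26,0.21,0],[0,-0.52,0.43,0],[0,-0.52,0.43,0]]]' >/dev/null; python3 k.py && 
python3 -m inch '[[[0.05,-0.24,0.24,0],[0.05,-0.48,0.48,0],[0.05,-0.48,0.48,0]]]' >/dev/null; python3 k.py .1 .2 .3 .4
```

```text
xz -55.8 79.3 phi 2.202 r 69.3 Ft 6.1 Fr 0.4 Fy 3.9 clk 26.57
xz -62.0 74.9 phi 2.312 r 69.7 Ft 8.0 Fr 2.1 Fy 4.1 clk 26.82
xz -66.9 69.8 phi 2.412 r 69.7 Ft 7.5 Fr 2.7 Fy 2.0 clk 27.07
0.1 [-0.43  0.54]
0.2 [-0.81  1.11]
0.3 [-1.13  1.73]
0.4 [-1.38  2.37]
```

```bash
python3 -m inch '[[[0.03,-0.21,0.27,0],[0.03,-0.42,0.54,0],[0.03,-0.42,0.54,0]]]' >/dev/null; python3 k.py && 
python3 -m inch '[[[0,-0.18,0.29,0],[0,-0.36,0.58,0],[0,-0.36,0.58,0]]]' >/dev/null; python3 k.py && 
python3 -m inch '[[[0,-0.16,0.31,0],[0,-0.31,0.62,0],[0,-0.31,0.62,0]]]' >/dev/null; python3 k.py .05 .1 .15 .2
```

```text
xz -71.1 64.4 phi 2.512 r 69.6 Ft 7.5 Fr 2.5 Fy 2.7 clk 27.32
xz -74.8 58.6 phi 2.61 r 69.4 Ft 8.8 Fr 3.8 Fy 2.3 clk 27.57
xz -78.0 52.2 phi 2.714 r 69.4 Ft 10.3 Fr 3.4 Fy 3.2 clk 27.82
0.05 [-0.14  0.32]
0.1 [-0.25  0.64]
0.15 [-0.36  0.97]
0.2 [-0.44  1.3 ]
```

```bash
python3 -m inch '[[[0,-0.08,0.19,0],[0,-0.15,0.4,0],[0,-0.15,0.4,0]]]' >/dev/null; python3 k.py && 
python3 -m inch '[[[0,-0.06,0.2,0],[0,-0.06,0.2,0]]]' >/dev/null; python3 k.py && 
python3 -m inch '[[[0,-0.05,0.2,0],[0,-0.05,0.2,0]]]' >/dev/null; python3 k.py && 
python3 -m inch '[[[0,-0.05,0.2,0],[0,-0.05,0.2,0]]]' >/dev/null; python3 k.py && 
python3 -m inch '[[[0,-0.04,0.15,0],[0,-0.04,0.15,0]]]' >/dev/null; python3 k.py .05 .1 .15 .2
```

```text
xz -79.5 48.3 phi 2.774 r 69.3 Ft 9.7 Fr 3.2 Fy 2.9 clk 28.07
xz -80.2 46.3 phi 2.804 r 69.2 Ft 8.7 Fr 3.7 Fy 3.2 clk 28.23
xz -80.9 44.4 phi 2.833 r 69.2 Ft 6.2 Fr 6.2 Fy 3.0 clk 28.4
xz -80.6 43.2 phi 2.849 r 68.6 Ft -1.6 Fr 9.2 Fy 2.5 clk 28.57
xz -80.4 42.4 phi 2.859 r 68.2 Ft -7.0 Fr 11.4 Fy 2.5 clk 28.73
0.05 [-0.09  0.33]
0.1 [-0.16  0.67]
0.15 [-0.21  1.01]
0.2 [-0.25  1.35]
```

```bash
python3 -m inch '[[[0,-0.08,-0.04,0],[0,-0.08,-0.04,0],[0,-0.08,-0.04,0]]]' >/dev/null; python3 k.py
python3 - <<'E'
from h import *
s=get_image("scene");cv2.imwrite("pics/s7.png",s);o=cv2.imread("pics/scene0.png")
a=np.hstack([s[180:300,250:400],o[180:300,250:400]]);cv2.imwrite("pics/e5.png",cv2.resize(a,(800,320),interpolation=2))
E
```

```text
xz -80.6 42.9 phi 2.853 r 68.5 Ft -5.1 Fr 10.5 Fy 2.4 clk 28.98
```

View pics/e5.png

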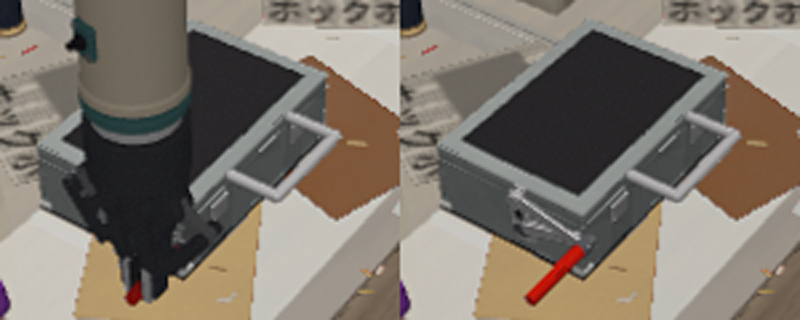

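The lid matches its initial shut appearance: the bar is at (230–340, 130–190) in both halves. I'll relieve, release, and retreat upward.

```bash
python3 -m inch '[[[0,-0.07,-0.06,0],[0,-0.07,-0.06,0]]]' >/dev/null; python3 k.py
python3 -m inch '[[[0,-0.07,-0.06,0],[0,-0.07,-0.06,0],[0,-0.07,-0.06,0],[0,-0.07,-0.06,0],[0,-0.07,-2,0],[0,-0.07,-5,0],[0,-0.07,-9,0],[0,-0.07,-13,0]]]' 4.0; python3 -m inch '[[[0,0,-4,0],[0,-2,-7,0],[0,-4,-7,0],[0,-4,-7,0],[0,-4,-7,0]]]'
python3 - <<'E'
from h import *
o=cv2.imread("pics/scene0.png")
s=get_image("scene");cv2.imwrite("pics/s8.png",s);t=get_image("top");cv2.imwrite("pics/t8.png",t)
# lid/bar/plate shift by template matching against the initial picture
for nm,(x,y,w,h) in dict(lidfront=(340,215,40,45),rearR=(305,180,60,25),plate=(285,245,40,40),yellow=(202,276,26,26),purple1=(234,278,26,26),purple2=(240,315,26,28),carton=(138,305,50,55)).items():
    r=cv2.matchTemplate(s[y-6:y+h+6,x-6:x+w+6],o[y:y+h,x:x+w],cv2.TM_CCOEFF_NORMED);_,v,_,l=cv2.minMaxLoc(r);print(nm,round(v,3),l[0]-6,l[1]-6,np.abs(s[y:y+h,x:x+w].astype(int)-o[y:y+h,x:x+w]).mean().round(1))
i=s[285:345,200:270].astype(int); print("black px near old loupe",((i.max(2)<60).sum()))
E
```

```text
xz -80.7 43.5 phi 2.846 r 68.8 Ft -2.1 Fr 7.8 Fy 2.4 clk 29.2
clock: 29.87
eef_pos: [484.9, -24.5, 174.7]
tool_rot: [-3.14, 0.0, 1.602]
force: [1.3, -0.6, 0.2]
width: 40.2
gripper_force: 0.0
clock: 30.28
eef_pos: [445.2, -26.1, 244.3]
tool_rot: [3.14, 0.001, 1.601]
force: [0.7, -0.5, -0.1]
width: 40.1
gripper_force: 0.0
lidfront 1.0 0 0 3.9
rearR 0.504 6 2 58.8
plate 0.959 0 0 6.0
yellow 1.0 0 0 4.0
purple1 1.0 0 0 4.5
purple2 1.0 0 0 4.0
carton 1.0 0 0 4.3
black px near old loupe 0
```

```bash
python3 - <<'E'
from h import *
for a,b,win in(("pics/scene0.png","pics/s8.png",(slice(240,320),slice(270,330))),("pics/top0.png","pics/t8.png",(slice(240,275),slice(250,300)))):
    for f in(a,b):
        i=cv2.imread(f)[win].astype(int); m=(i[...,2]>130)&(i[...,1]<60)&(i[...,0]<60); y,x=np.nonzero(m)
        print(f,m.sum(),(x.mean().round(2),y.mean().round(2)) if m.any() else None)
o=cv2.imread("pics/scene0.png")[250:285,288:316];s=cv2.imread("pics/s8.png")[250:285,288:316]
print(cv2.phaseCorrelate(np.float32(o.mean(2)),np.float32(s.mean(2))))
d=np.abs(o.astype(int)-s).max(2); print(np.argwhere(d>40)[:40].tolist())
E
```

```text
pics/scene0.png 123 (np.float64(38.45), np.float64(41.8))
pics/s8.png 0 None
pics/top0.png 69 (np.float64(20.36), np.float64(16.22))
pics/t8.png 0 None
((-0.22143372859895827, -0.0985216158064901), 0.997901604131416)
[[15, 22], [15, 23], [16, 23], [17, 25], [17, 26], [18, 26], [18, 27], [22, 27], [23, 26], [23, 27], [24, 25], [24, 26], [24, 27], [25, 24], [25, 25], [25, 26], [25, 27], [26, 23], [26, 24], [26, 25], [26, 26], [26, 27], [27, 22], [27, 23], [27, 24], [27, 25], [27, 26], [27, 27], [28, 21], [28, 22], [28, 23], [28, 24], [28, 25], [28, 26], [29, 20], [29, 21], [29, 22], [29, 23], [29, 24], [29, 25]]
```

```bash
python3 -m inch '[[[-4,-2,-2,0],[-8,-2,-2,0],[-12,-2,-2,0],[-16,-2,-2,0],[-20,-2,-2,0],[-20,-2,-2,0]]]' | head -2; python3 - <<'E'
from h import *
cv2.imwrite("pics/s9.png",get_image("scene"));cv2.imwrite("pics/t9.png",get_image("top"))
for a,b,win in(("pics/scene0.png","pics/s9.png",(slice(240,320),slice(270,330))),("pics/top0.png","pics/t9.png",(slice(240,275),slice(250,300)))):
    for f in(a,b):
        i=cv2.imread(f)[win].astype(int); m=(i[...,2]>60)&(i[...,1]*3<i[...,2])&(i[...,0]*3<i[...,2]); y,x=np.nonzero(m)
        print(f,m.sum(),(x.mean().round(2),y.mean().round(2)) if m.any() else None)
o=cv2.imread("pics/scene0.png")[250:275,290:308];s=cv2.imread("pics/s9.png")[250:275,290:308]
d=np.abs(o.astype(int)-s).max(2); print(d.max(),d.mean(), (d>30).sum())
E
```

```text
clock: 30.88
eef_pos: [431.2, -235.9, 262.5]
pics/scene0.png 126 (np.float64(38.19), np.float64(42.15))
pics/s9.png 127 (np.float64(38.25), np.float64(42.12))
pics/top0.png 75 (np.float64(20.0), np.float64(16.0))
pics/t9.png 75 (np.float64(20.0), np.float64(16.0))
6 4.073333333333333 0
```

The stay bar and plate are back to their initial pixels, the lid is shut and the arm is clear. I'll hand it in.

```bash
python3 -c "
from cell import order
print(order.finish_job())"
```

```text
the job is handed in; nothing more can be done
None
```

The job is handed in after about 31 s, with no verdict returned: the loupe stood upright on the case floor, the lid was lowered shut on the stay, and the plate and the nearby items I compared looked unmoved in the images (the jar and wax tin I did not compare).

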